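Set up the two wire-reel stands

ROBOT

A 6-joint arm with a two-finger parallel gripper is mounted at the origin on a cart in front of the work surface, level with it; the furniture and walls round the work are solid. World frame = base frame: x ahead of the robot, y to its left, z up, the work surface at z = 0. Lengths are in m, angles in rad, forces in N, time in s.
With the tool pointing down it reaches from about 0.425 to 0.95 m from the base axis. Payload 3.5 kg.
Tool frame: the origin (TCP) lies at the very end of the fingers, on their centre line; the grasp point (between the pads) lies 19 mm behind it (ctrl.grip_point_offset is the distance from the TCP to the grasp point, in m); z points along the fingers, y is the line along which they close (so a half turn about z gives the same grasp; the last joint's range is limited). The gripper opens to 85 mm and grips with 20 to 120 N. Pads are 22 mm wide; open, the fingers measure 114 mm over their backs; the gripper's body (76 mm by 85 mm) begins 54 mm behind the grasp point. The pads swing forward as they close: fully open they stand 13 mm farther back than shut.
Start: joints at [1.088, 0.286, 1.577, -0, 1.279, -0.15], TCP at [0.22, 0.638, 0.231] pointing down, gripper open.
Joint ranges: [-2.77, 2.77], [-0.9, 2.22], [0.21, 2.48], [-1.53, 4.67], [0.24, 2.81], [-2.84, 2.84]. Speed limits (rad/s): [2.79, 2.79, 3.14, 3.14, 3.14, 3.14].

INTERFACE

Orientations are given as a unit quaternion [x, y, z, w].
In Python, from plant import ctrl gives the robot as it stands. The module is installed in compiled form; this text tells all that it offers.
- The arm moves only by the shell command python3 -m pendant 'ROWS' [OPENING] [FORCE]. ROWS is JSON, a list of rows, each an object of numbers: "dx", "dy", "dz": the shift along the tool's x, y, z in cm; "twist": the turn about the tool's z in degrees. A call has 1 to 10 rows; each row is the pose to reach, as a shift and turn from the pose commanded when the call began, along the tool's axes at that moment; what a row does not reach only later rows make up. A row lasts 1/8 s, in which the tool goes at most 62.5 mm and 10.7 degrees, less where a joint would pass 70% of its speed; a pose out of reach is approached as far as the arm can. A call with a gripper value outside its range is refused whole. OPENING is the opening in per cent of the stroke, from 0 (shut) to 100 (fully open), set as the call begins (- or left out, the last holds). The fingers move at their own pace and stop on an object; FORCE is the grip in N (left out, the last holds). Time passes only in rows, so rows that repeat a pose let the fingers close. It gives the time, the measured TCP pose, the force, the opening and the grip force at its end, in the units of the state.
- ctrl.get_state(): the state, without advancing time (a new reading comes with each control period).
- ctrl.read_camera(name): name is "scene" or "side" or "wrist"; returns a dict with "img" (400x640x3 uint8, red, green, blue), "depth" (400x640 float32, m along the optical axis (not along the pixel's ray), 0 where there is no reading), "camera_matrix" (3x3 intrinsics, pixels), "xyz" and "rotation" of the camera in the world; the wrist camera has in their place "tool_from_camera" (4x4, takes a point from camera to tool coordinates, whose origin is the TCP and whose axes are the flange's). Camera axes: x right, y up, looking along -z (the intrinsics and any distortion apply to the point x, -y, -z); pixel columns grow to the right and rows downward; lengths in m; the calibration is good to about 2 mm. The wrist camera is an equidistant fisheye: a pixel r from the principal point sees the ray r / f radians off the axis. A picture is of the moment at which its call begins: read the wrist's pose just before it.
- ctrl.sign_off(): hands the job in; it is judged then, once.
The state is a dict: "time": time; "qpos": joint angles; "dq": joint speeds; "joint_efforts": joint torques, N m; "eef_pos": TCP position; "tcp_rot": TCP orientation; "contact_force": force on the tool from outside, world axes, zero at the start; "wrist_torque": the same for the moment, N m; "opening": opening from 0.0 (shut) to 1.0 (fully open); "finger_force": force on a finger pad.
Only numpy, scipy, OpenCV 4.12 (cv2) and the standard library are available. Lean on these libraries where they do the work, as an engineer would, in place of code of your own. Each camera call takes 0.05 s, during which the arm holds its last target. There are 200 camera calls.

TASK

Set up the two reel stands: take both metal spindles from the wooden rack and plant one in each round foot, fully home in the blind hole hidden at the bottom of the foot's well (feel for it, it is off-centre). Slip every wire reel on the bench, collar up, onto a spindle - the large reels onto the foot with the wide flange, the small reels onto the foot with the narrow flange, stacked where there are two - so that all lie flat and fully down, and let go.

Things in the scene. Friction and masses are not known exactly. Their poses are not given: they have to be found in the camera images.
- foot_wide: heavy dark round steel foot, fixed; origin at the centre of its underside, z up. Flange diameter 132 mm (the wider of the two), 14 mm high; above it a drum of diameter 80 up to the flat top at 50 mm, with a round well of diameter 31 on its axis, 22 mm deep. A spindle that is home stands 62 mm out of the top; one that has missed the socket hole stands 88 mm out
- foot_narrow: heavy dark round steel foot, fixed; origin at the centre of its underside, z up. Flange diameter 92 mm (the narrower of the two), 14 mm high; above it a drum of diameter 80 up to the flat top at 50 mm, with a round well of diameter 31 on its axis, 22 mm deep. A spindle that is home stands 62 mm out of the top; one that has missed the socket hole stands 88 mm out
- foot_wide_well (a point): centre of the flat floor of this foot's well, 28 mm above the worktop. In the floor is a blind socket hole, diameter 15, 26 mm deep, dark and hard to see, off this point by up to 4.5 mm in x and up to 4.5 mm in y, differently at each start and never reported: feel for it by sliding the spindle's foot over the floor under light pressure
- foot_narrow_well (a point): centre of the flat floor of this foot's well, 28 mm above the worktop. In the floor is a blind socket hole, diameter 15, 26 mm deep, dark and hard to see, off this point by up to 4.5 mm in x and up to 4.5 mm in y, differently at each start and never reported: feel for it by sliding the spindle's foot over the floor under light pressure
- rack: wooden block 60 x 130 x 34 mm, fixed, origin at the centre of its underside, z up; two holes of diameter 17, 28 mm deep, at y = -40 and +40 mm on its long axis, hold spindle0 and spindle1 at the start
- spindle0: aluminium spindle, 110 mm long, z along it, origin at the centre of its foot end. Lowest 34 mm round, diameter 14, foot chamfered 1.5 mm; the rest 11 mm square (sides along its x and y), last 4 mm tapered. About 60 g. Starts upright, foot down, in a rack hole, standing 82 mm out of it, flats parallel to the rack's sides. Both spindles are alike
- spindle1: aluminium spindle, 110 mm long, z along it, origin at the centre of its foot end. Lowest 34 mm round, diameter 14, foot chamfered 1.5 mm; the rest 11 mm square (sides along its x and y), last 4 mm tapered. About 60 g. Starts upright, foot down, in a rack hole, standing 82 mm out of it, flats parallel to the rack's sides. Both spindles are alike
- spindle0_top (a point): centre of spindle0's upper end
- spindle1_top (a point): centre of spindle1's upper end
- reel_large0: large grey plastic wire reel lying flat, axis (z) vertical, collar up; origin at the centre of its underside. 36 mm high: the lower 16 mm is a flanged body of diameter 68 wound with copper, above it a collar of diameter 34, 20 mm high (grip it across). A 24 mm bore runs right through along z. About 120 g. May be absent
- reel_large1: large grey plastic wire reel lying flat, axis (z) vertical, collar up; origin at the centre of its underside. 36 mm high: the lower 16 mm is a flanged body of diameter 68 wound with copper, above it a collar of diameter 34, 20 mm high (grip it across). A 24 mm bore runs right through along z. About 120 g. May be absent
- reel_small0: small grey plastic wire reel lying flat, axis (z) vertical, collar up; origin at the centre of its underside. 36 mm high: the lower 16 mm is a flanged body of diameter 48 wound with copper, above it a collar of diameter 34, 20 mm high (grip it across). A 24 mm bore runs right through along z. About 80 g. May be absent
- reel_small1: small grey plastic wire reel lying flat, axis (z) vertical, collar up; origin at the centre of its underside. 36 mm high: the lower 16 mm is a flanged body of diameter 48 wound with copper, above it a collar of diameter 34, 20 mm high (grip it across). A 24 mm bore runs right through along z. About 80 g. May be absent
Things that resemble listed ones, but are neither listed nor needed, are in the scene too. What is shaped like the foot_narrow but blue or yellow is not meant.

How it is judged:
By the outcome, as a careful person would: the job done as asked, in the order asked, and still so for the second after the job is handed in, with the robot touching nothing.
Of reel_large0, reel_large1, reel_small0, reel_small1 only 2 to 4 are there at a start; the rules pass over those that are not, and their reading is None.
At some moment in a run one of reel_large0, reel_large1, reel_small0, reel_small1 may be knocked a few centimetres aside while the robot is not near it.
It also fails if it takes over 210 s, if anything falls off the work surface, if the arm or the gripper's body presses on something with over 40 N, if the wrist force passes 120 N, or if a joint passes its speed limit or range.

## Working session

There is one attempt and no reset: what is moved stays moved. The work goes in short steps, Python scripts to look and compute and a shell command to move; the robot and the scene stay as the last step left them, time stands still between calls to the robot, and variables do not carry over. Pictures are saved under pics/ and viewed, at most 14 in all, crops included, and the job is handed in when it is done.

```bash
mkdir -p pics; cat > h.py <<'E'
import numpy as np, cv2
from plant import ctrl
from scipy.spatial.transform import Rotation as R
def cloud(c):
    K=c["camera_matrix"]; v,u=np.mgrid[:400,:640]; d=c["depth"]
    p=np.stack([(u-K[0,2])/K[0,0]*d,-(v-K[1,2])/K[1,1]*d,-d],-1)
    return p@np.array(c["rotation"]).T+np.array(c["xyz"])
def save(im,n): cv2.imwrite("pics/"+n,im[...,::-1])
E
python3 - <<'E'
from h import *
s=ctrl.get_state();print(s)
a=ctrl.read_camera("scene");b=ctrl.read_camera("side")
np.savez("sc.npz",img=a["img"],P=cloud(a),K=a["camera_matrix"],xyz=a["xyz"],rot=a["rotation"]);np.savez("sd.npz",img=b["img"],P=cloud(b))
print(a["xyz"],b["xyz"],a["camera_matrix"],a["rotation"])
save(a["img"],"scene.png");save(b["img"],"side.png")
E
```

```text
{'time': 0.0, 'qpos': array([ 1.08800180e+00,  2.87183287e-01,  1.57818001e+00,  1.60259418e-05,
        1.27858810e+00, -1.50036101e-01]), 'dq': array([-1.03579687e-04, -3.01343477e-04,  8.28359882e-05, -4.80331105e-04,
        5.75193717e-05,  5.03813519e-04]), 'joint_efforts': array([-5.51758585e-04, -4.05978048e+01, -2.92626965e+01, -1.61618646e-04,
        5.73609781e-03, -1.59032169e-06]), 'eef_pos': array([0.2201736 , 0.63738915, 0.2299338 ]), 'tcp_rot': array([ 1.65614825e-01,  9.86189809e-01, -1.11843659e-03, -3.74265017e-04]), 'contact_force': array([ 0.45743164, -0.56891217, -0.01969078]), 'wrist_torque': array([-0.00250198,  0.02033546,  0.01024005]), 'finger_force': 0.0, 'opening': 1.004111349479355}Traceback (most recent call last):
  File "<stdin>", line 4, in <module>
  File "h.py", line 7, in cloud
    return p@np.array(c["rotation"]).T+np.array(c["xyz"])
           ~^~~~~~~~~~~~~~~~~~~~~~~~~~
ValueError: matmul: Input operand 1 has a mismatch in its core dimension 0, with gufunc signature (n?,k),(k,m?)->(n?,m?) (size 4 is different from 3)
```

Rotation is a quaternion.

```bash
sed -i 's/np.array(c\["rotation"\]).T/R.from_quat(c["rotation"]).as_matrix().T/' h.py
python3 - <<'E'
from h import *
a=ctrl.read_camera("scene");b=ctrl.read_camera("side")
np.savez("sc.npz",img=a["img"],P=cloud(a));np.savez("sd.npz",img=b["img"],P=cloud(b))
print(a["xyz"],b["xyz"],a["camera_matrix"],a["rotation"],a.keys())
save(a["img"],"scene.png");save(b["img"],"side.png")
E
```

```text
[-0.0510727   0.66452516  0.50347916] [0.16531078 0.94628469 0.64330137] [[365.15516765   0.         318.47438012]
 [  0.         365.15516765 196.85389488]
 [  0.           0.           1.        ]] [-0.19143274  0.48609357  0.78950206 -0.32210719] dict_keys(['img', 'depth', 'camera_matrix', 'xyz', 'rotation'])
```

View pics/scene.png

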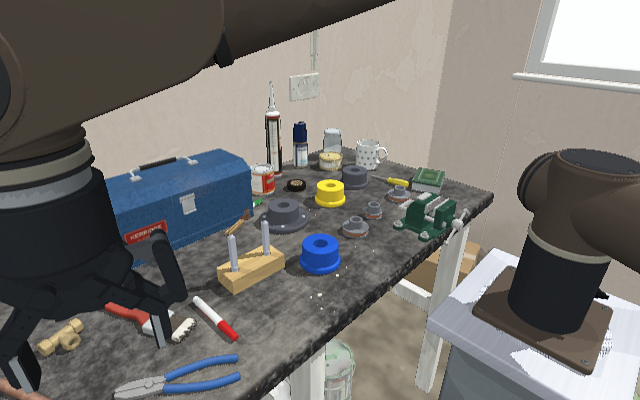

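View pics/side.png

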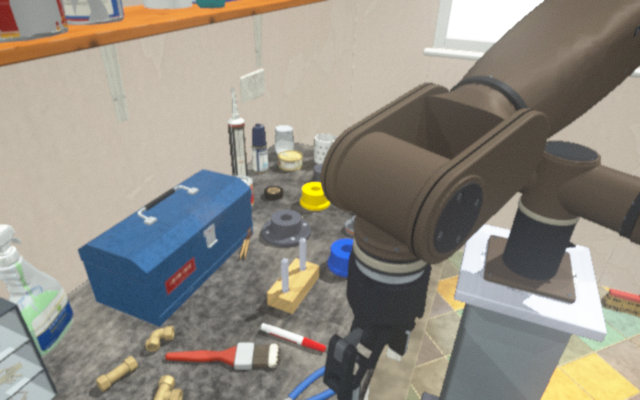

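The scene shows the rack with spindles (250,265), the wide grey foot (284,212), the narrow grey foot (354,177), and reels at about (355,226), (373,210) and (398,196). Blue and yellow feet are decoys. The arm blocks much of the side view. Next I'll measure these from depth.

```bash
python3 - <<'E'
from h import *
d=np.load("sc.npz");P=d["P"];im=d["img"]
for n,(u,v) in dict(wide=(284,204),narrow=(354,170),r1=(355,222),r2=(373,207),r3=(398,192),blue=(320,242),yel=(330,188),table=(350,290),sp0=(233,239),sp1=(265,223),rack=(250,270)).items():
    print(n,[P[v+j,u+i].round(3).tolist() for i,j in((0,0),(-8,0),(8,0),(0,6))])
# orthographic top-down: 2 mm/pixel
m=np.isfinite(P).all(-1)&(P[...,2]>-.02)&(P[...,2]<.2)&(np.abs(P[...,0]-.55)<.5)&(np.abs(P[...,1])<.7)
o=np.zeros((600,700,3),np.uint8);q=P[m];c=im[m]
od=np.argsort(q[:,2]);q=q[od];c=c[od]
r=((1.0-q[:,0])/.0015).astype(int);k=((.5-q[:,1])/.0015).astype(int)
ok=(r>=1)&(r<599)&(k>=1)&(k<699)
for dr in(0,1):
  for dk in (0,1): o[r[ok]+dr,k[ok]+dk]=c[ok]
save(o,"ortho.png")
crop=cv2.resize(im[140:300,190:450],(780,480),interpolation=cv2.INTER_CUBIC);save(crop,"crop.png")
E
```

```text
wide [[0.606, 0.109, 0.045], [0.614, 0.13, 0.05], [0.583, 0.102, 0.051], [0.571, 0.139, 0.052]]
narrow [[0.627, -0.212, 0.042], [0.63, -0.174, 0.052], [0.593, -0.209, 0.053], [0.592, -0.168, 0.045]]
r1 [[0.423, 0.035, 0.035], [0.456, 0.026, 0.018], [0.427, -0.004, 0.017], [0.422, 0.036, 0.019]]
r2 [[0.439, -0.061, 0.035], [0.489, -0.095, 0.002], [0.458, -0.131, 0.001], [0.437, -0.061, 0.017]]
r3 [[0.45, -0.2, 0.028], [0.476, -0.2, 0.019], [0.445, -0.239, 0.016], [0.438, -0.185, 0.018]]
blue [[0.415, 0.17, 0.044], [0.418, 0.192, 0.053], [0.393, 0.167, 0.053], [0.389, 0.197, 0.054]]
yel [[0.574, -0.037, 0.053], [0.592, -0.023, 0.052], [0.558, -0.053, 0.054], [0.565, -0.028, 0.041]]
table [[0.297, 0.205, 0.001], [0.309, 0.216, 0.001], [0.285, 0.193, 0.001], [0.285, 0.219, 0.002]]
sp0 [[0.475, 0.351, 0.109], [0.633, 0.279, 0.002], [0.605, 0.252, 0.002], [0.475, 0.352, 0.096]]
sp1 [[0.474, 0.273, 0.112], [0.64, 0.176, 0.0], [0.59, 0.162, 0.015], [0.474, 0.274, 0.098]]
rack [[0.454, 0.333, 0.036], [0.466, 0.344, 0.035], [0.449, 0.317, 0.03], [0.45, 0.337, 0.025]]
```

View pics/crop.png

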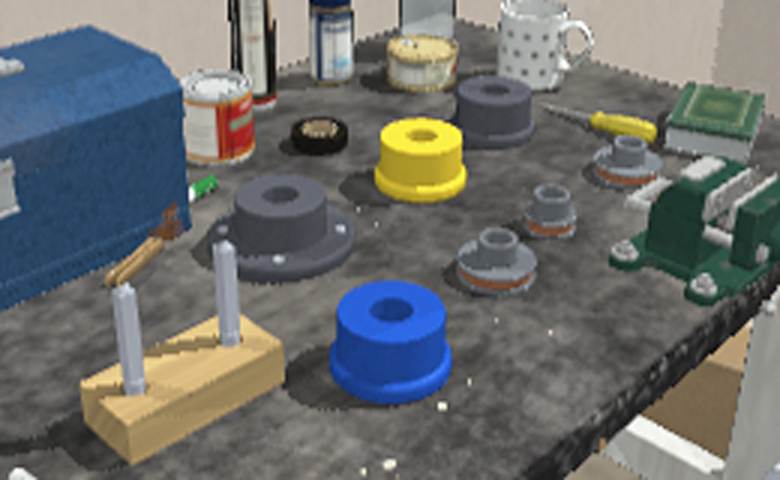

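View pics/ortho.png

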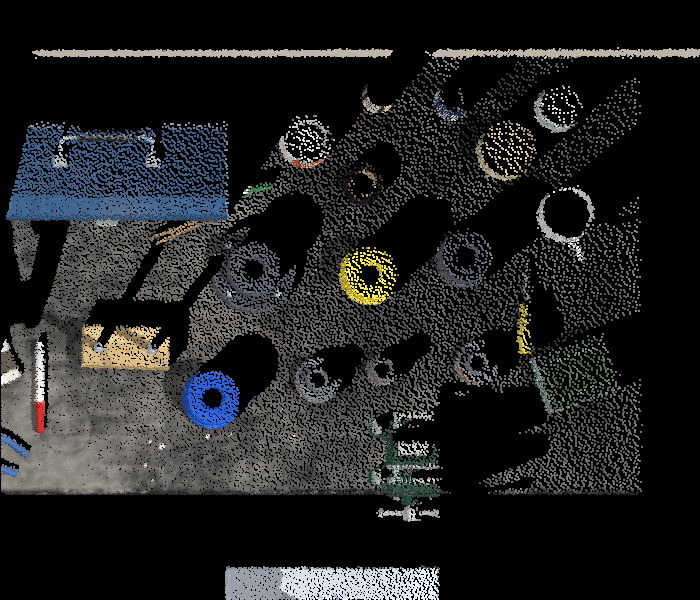

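The ortho view gives wide foot (254,270), narrow foot (464,256), large reels (318,379) and (476,362), small reel (382,369) and the rack (125,345), which is roughly axis-aligned. I'll refine these by fitting circles.

```bash
python3 - <<'E'
from h import *
from scipy.optimize import least_squares
P=np.load("sc.npz")["P"].reshape(-1,3);im=np.load("sc.npz")["img"].reshape(-1,3)
ok=np.isfinite(P).all(1);P=P[ok];im=im[ok]
def ring(c,z0,z1,ro):
    c=np.array(c,float)
    for _ in range(8): # annulus centre: convex hull of level points, min enclosing circle near ro
        m=(P[:,2]>z0)&(P[:,2]<z1)&(np.hypot(*(P[:,:2]-c).T)<ro+.006)
        q=P[m,:2].astype(np.float32)
        h=cv2.convexHull(q)[:,0]
        f=least_squares(lambda p:np.hypot(*(h-p).T)-ro+.0008,c,loss="soft_l1",f_scale=.001); c=f.x
    return c.round(4),m.sum(),np.abs(f.fun).mean().round(4),P[m,2].mean().round(4)
print("wide",ring((.595,.119),.046,.056,.040))
print("narrow",ring((.616,-.196),.046,.056,.040))
for n,c,r in(("r1",(.43,.023),.034),("r2",(.447,-.073),.024),("r3",(.457,-.214),.034)):
    print(n,ring(c,.012,.022,r),ring(c,.030,.042,.017))
m=(P[:,2]>.030)&(P[:,2]<.038)&(abs(P[:,0]-.475)<.06)&(abs(P[:,1]-.312)<.09)&(im[:,0].astype(int)-im[:,2]>30)
print("rack",cv2.minAreaRect(P[m,:2].astype(np.float32)))
for c in((.475,.351),(.474,.273)):
    m=(P[:,2]>.06)&(P[:,2]<.108)&(np.hypot(*(P[:,:2]-c).T)<.02);q=P[m]
    t=(P[:,2]>.111)&(P[:,2]<.125)&(np.hypot(*(P[:,:2]-c).T)<.02)
    print("sp",m.sum(),q[:,:2].min(0),q[:,:2].max(0),P[t].mean(0),P[t,2].max())
t=ctrl.read_camera("wrist");np.savez("w0.npz",**t);save(t["img"],"w0.png");print(t["camera_matrix"],t["tool_from_camera"])
E
```

```text
wide (array([0.597 , 0.1202]), np.int64(363), np.float64(0.0005), np.float64(0.0508))
narrow (array([ 0.6156, -0.197 ]), np.int64(208), np.float64(0.0007), np.float64(0.0511))
r1 (array([0.4303, 0.0244]), np.int64(212), np.float64(0.0005), np.float64(0.0175)) (array([0.4299, 0.0246]), np.int64(87), np.float64(0.0007), np.float64(0.035))
r2 (array([ 0.4461, -0.0723]), np.int64(69), np.float64(0.0009), np.float64(0.0174)) (array([ 0.4462, -0.0732]), np.int64(73), np.float64(0.0006), np.float64(0.0351))
r3 (array([ 0.4549, -0.2146]), np.int64(135), np.float64(0.001), np.float64(0.0176)) (array([ 0.455 , -0.2161]), np.int64(58), np.float64(0.0006), np.float64(0.0349))
rack ((0.4799850285053253, 0.3115946650505066), (0.13220588862895966, 0.06435224413871765), 87.58846282958984)
sp 155 [0.47389158 0.34588938] [0.48767115 0.3584002 ] [0.47952565 0.35333318 0.11364758] 0.11634266325030107
sp 145 [0.47140577 0.26566485] [0.48561153 0.27865371] [0.47677047 0.27321454 0.11390846] 0.1167842077763081
[[309.70691629   0.         318.56031397]
 [  0.         309.70691629 201.46994847]
 [  0.           0.           1.        ]] [[ 1.12638480e-03  9.51961915e-01  3.06214375e-01  7.83669078e-02]
 [ 9.99999293e-01 -1.18923620e-03  1.86913945e-05 -5.53175006e-04]
 [ 3.81954716e-04  3.06214137e-01 -9.51962581e-01 -1.43590350e-01]
 [ 0.00000000e+00  0.00000000e+00  0.00000000e+00  1.00000000e+00]]
```

View pics/w0.png

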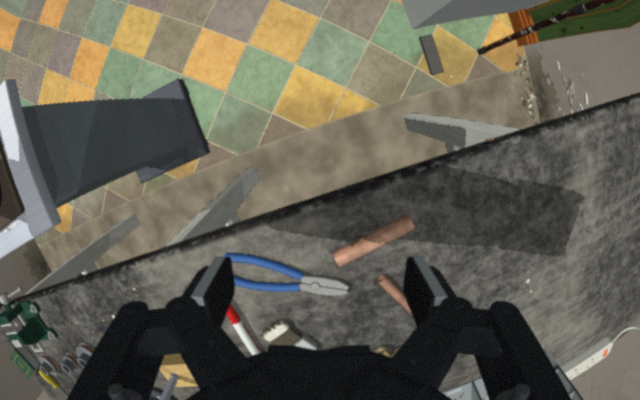

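No reels are near here (pliers and copper tubes only). I'll move above the far spindle and check from near.

```bash
python3 -m pendant '[{"dx":-6,"dy":-3,"twist":-8},{"dx":-12,"dy":-6.5,"twist":-16.9},{"dx":-18,"dy":-10,"twist":-16.9},{"dx":-24,"dy":-13,"twist":-16.9},{"dx":-30,"dy":-16.5,"twist":-16.9},{"dx":-33.9,"dy":-18.5,"dz":2,"twist":-16.9},{"dx":-33.9,"dy":-18.5,"dz":4,"twist":-16.9},{"dx":-33.9,"dy":-18.5,"dz":4,"twist":-16.9}]' 50 40
cat >> h.py <<'E'
def wrist(name=None):
    s=ctrl.get_state();c=ctrl.read_camera("wrist")
    K=c["camera_matrix"];v,u=np.mgrid[:400,:640];x=u-K[0,2];y=v-K[1,2];r=np.hypot(x,y)+1e-9;th=r/K[0,0]
    d=c["depth"];t=np.tan(th)
    p=np.stack([x/r*t*d,-y/r*t*d,-d,np.ones_like(d)],-1)
    p[(d<=0)|(th>1.4)]=np.nan
    T=np.eye(4);T[:3,:3]=R.from_quat(s["tcp_rot"]).as_matrix();T[:3,3]=s["eef_pos"]
    P=(p@(T@c["tool_from_camera"]).T)[...,:3]
    if name: save(c["img"],name)
    return c,P,s
def tool(s,d): return R.from_quat(s["tcp_rot"]).inv().apply(d)*100
E
python3 - <<'E'
from h import *
c,P,s=wrist("w1.png")
print(s["eef_pos"],s["contact_force"],R.from_quat(s["tcp_rot"]).as_matrix().round(3).tolist())
Q=P.reshape(-1,3);Q=Q[np.isfinite(Q).all(1)]
for cc in((.480,.352),(.477,.272)):
  for z0,z1 in((.113,.119),(.06,.1),(.045,.06)):
    m=(Q[:,2]>z0)&(Q[:,2]<z1)&(np.hypot(*(Q[:,:2]-cc).T)<.02)
    if m.sum(): print(cc,z0,m.sum(),Q[m].mean(0).round(4),Q[m].min(0).round(4),Q[m].max(0).round(4))
E
```

```text
[0.22032038 0.63769818 0.23065521] [-0.06245716  0.39745141  0.55013868] [[-0.945, 0.327, -0.001], [0.327, 0.945, -0.001], [0.0, -0.001, -1.0]]
(0.477, 0.272) 0.06 145 [0.4757 0.2743 0.078 ] [0.4711 0.2658 0.0603] [0.4853 0.2793 0.098 ]
(0.477, 0.272) 0.045 59 [0.476  0.2746 0.0522] [0.4707 0.2664 0.0452] [0.4849 0.2786 0.0599]$[0]: bad value
```

View pics/w1.png

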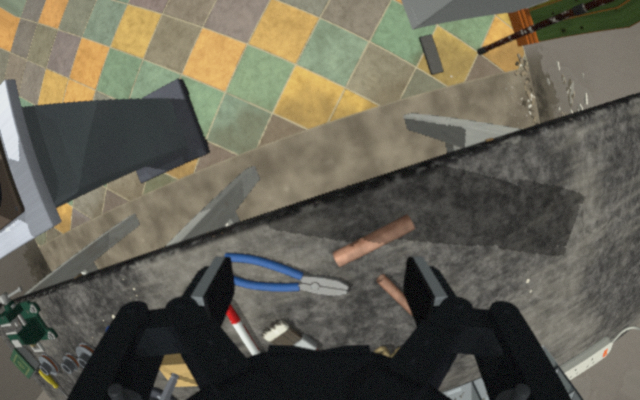

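The move was refused, so the view is unchanged. Perhaps every key is required.

```bash
python3 -m pendant '[{"dx":-6,"dy":-3,"dz":0,"twist":-8},{"dx":-12,"dy":-6.5,"dz":0,"twist":-16.9},{"dx":-18,"dy":-10,"dz":0,"twist":-16.9},{"dx":-24,"dy":-13,"dz":0,"twist":-16.9},{"dx":-30,"dy":-16.5,"dz":0,"twist":-16.9},{"dx":-33.9,"dy":-18.5,"dz":2,"twist":-16.9},{"dx":-33.9,"dy":-18.5,"dz":4,"twist":-16.9},{"dx":-33.9,"dy":-18.5,"dz":4,"twist":-16.9}]' 50 40
```

```text
time: 1.3
eef_pos: [0.4799, 0.3507, 0.1889]
tcp_rot: [0.02, 1.0, -0.001, -0.002]
contact_force: [0.3, -0.4, -0.1]
opening: 0.5
finger_force: 0.0
```

```bash
cat > w.py <<'E'
from h import *
c,P,s=wrist("w2.png")
print(s["eef_pos"],s["contact_force"],R.from_quat(s["tcp_rot"]).as_matrix().round(3).tolist())
Q=P.reshape(-1,3);Q=Q[np.isfinite(Q).all(1)]
for cc in((.480,.352),(.477,.272)):
  for z0,z1 in((.113,.119),(.06,.1),(.045,.06)):
    m=(Q[:,2]>z0)&(Q[:,2]<z1)&(np.hypot(*(Q[:,:2]-cc).T)<.02)
    if m.sum(): print(cc,z0,m.sum(),Q[m].mean(0).round(4),Q[m].min(0).round(4),Q[m].max(0).round(4))
E
python3 w.py
```

```text
[0.47989112 0.35066534 0.18894729] [ 0.25013468 -0.37923065 -0.08235059] [[-0.999, 0.04, -0.005], [0.04, 0.999, -0.002], [0.004, -0.002, -1.0]]
(0.48, 0.352) 0.113 122 [0.4798 0.3512 0.1145] [0.4755 0.3455 0.113 ] [0.4857 0.3564 0.1176]
(0.48, 0.352) 0.06 169 [0.4754 0.3512 0.0833] [0.4744 0.3456 0.0623] [0.4763 0.3571 0.0999]
(0.48, 0.352) 0.045 54 [0.4753 0.3508 0.0544] [0.4747 0.3456 0.0451] [0.4761 0.356  0.0598]
(0.477, 0.272) 0.113 130 [0.4775 0.2721 0.1143] [0.4725 0.2657 0.113 ] [0.4839 0.2772 0.1176]
(0.477, 0.272) 0.06 303 [0.4756 0.2738 0.0816] [0.4719 0.2653 0.0601] [0.4844 0.2774 0.0999]
(0.477, 0.272) 0.045 96 [0.4758 0.274  0.0528] [0.472  0.2654 0.0453] [0.484  0.2774 0.0598]
```

View pics/w2.png

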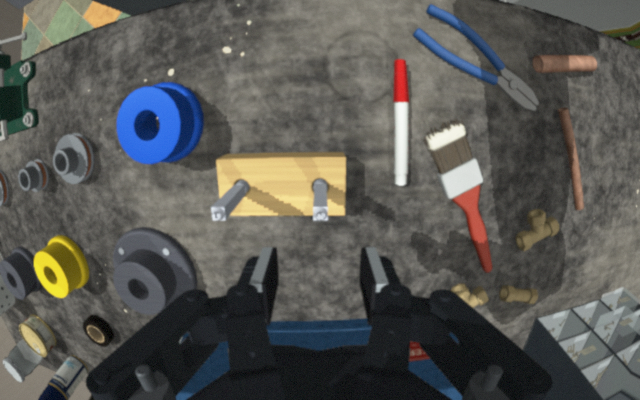

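The spindles measure (.480,.351) and (.478,.2715), so the tool is aligned. I'll descend, grip and lift.

```bash
python3 -m pendant '[{"dx":0,"dy":0.05,"dz":5,"twist":0},{"dx":0,"dy":0.05,"dz":9,"twist":0},{"dx":0,"dy":0.05,"dz":11.7,"twist":0},{"dx":0,"dy":0.05,"dz":11.7,"twist":0},{"dx":0,"dy":0.05,"dz":11.7,"twist":0}]' && python3 -m pendant '[{"dx":0,"dy":0,"dz":0,"twist":0},{"dx":0,"dy":0,"dz":0,"twist":0},{"dx":0,"dy":0,"dz":0,"twist":0},{"dx":0,"dy":0,"dz":0,"twist":0},{"dx":0,"dy":0,"dz":0,"twist":0},{"dx":0,"dy":0,"dz":0,"twist":0}]' 0 60
```

```text
time: 1.98
eef_pos: [0.4813, 0.3543, 0.0765]
tcp_rot: [0.018, 1.0, 0.001, 0.002]
contact_force: [-1.1, 0.1, 0.1]
opening: 0.499
finger_force: 0.0
time: 2.72
eef_pos: [0.4815, 0.3533, 0.0762]
tcp_rot: [0.019, 1.0, 0.001, 0.001]
contact_force: [-1.3, 0.5, 6.8]
opening: 0.117
finger_force: 58.7
```

```bash
python3 -m pendant '[{"dx":0,"dy":0,"dz":-6,"twist":0},{"dx":0,"dy":0,"dz":-12,"twist":0},{"dx":-3,"dy":-6,"dz":-15,"twist":0},{"dx":-6,"dy":-12,"dz":-15,"twist":0},{"dx":-9,"dy":-18,"dz":-15,"twist":0},{"dx":-13,"dy":-22.6,"dz":-15,"twist":0},{"dx":-17.5,"dy":-22.6,"dz":-15,"twist":0},{"dx":-17.5,"dy":-22.6,"dz":-15,"twist":0},{"dx":-17.5,"dy":-22.6,"dz":-15,"twist":0}]' && cat > well.py <<'E'
from h import *
import sys
from scipy.optimize import least_squares
c0=np.array([float(sys.argv[1]),float(sys.argv[2])])
c,P,s=wrist()
ok=np.isfinite(P).all(-1);d=np.hypot(*(P[...,:2]-c0).transpose(2,0,1))
top=ok&(abs(P[...,2]-.05)<.005)&(d<.045);q=P[top]
h=cv2.convexHull(q[:,:2].astype(np.float32))[:,0]
f=least_squares(lambda p:np.hypot(*(h-p).T)-.0395,c0,loss="soft_l1",f_scale=.001)
print(s["eef_pos"].round(4),"top",f.x.round(4),np.abs(f.fun).mean(),q[:,2].mean())
ctr=f.x;d=np.hypot(*(P[...,:2]-ctr).transpose(2,0,1))
w=ok&(d<.016)&(P[...,2]<.045)
print(np.histogram(P[w][:,2],bins=[-.01,0,.01,.02,.025,.031,.035,.05]))
deep=w&(P[...,2]<.018)&(d<.0155)
if deep.sum(): print("deep",deep.sum(),P[deep].mean(0),P[deep].min(0),P[deep].max(0))
v,u=np.where(top);a,b,e,g=v.min(),v.max(),u.min(),u.max();print(a,b,e,g)
cr=c["img"][a:b,e:g].astype(float);cr=np.clip((cr/255)**.5*255,0,255).astype(np.uint8)
save(cv2.resize(cr,(600,int(600*cr.shape[0]/cr.shape[1])) if cr.shape[0]<cr.shape[1] else (580,580),interpolation=cv2.INTER_CUBIC),sys.argv[3])
np.savez("well.npz",P=P,img=c["img"])
E
python3 well.py .597 .120 well1.png
```

```text
time: 3.85
eef_pos: [0.6461, 0.1205, 0.2234]
tcp_rot: [0.019, 1.0, 0.0, -0.001]
contact_force: [-0.1, -1.4, -0.7]
opening: 0.119
finger_force: 59.1
[0.6461 0.1205 0.2234] top [0.5976 0.1184] 0.0002673397775001021 0.05089086669004823
(array([  0, 114,  11,   8, 481,  14,  52]), array([-0.01 ,  0.   ,  0.01 ,  0.02 ,  0.025,  0.031,  0.035,  0.05 ]))
deep 125 [0.59697743 0.11743016 0.00422793] [0.58917432 0.11055865 0.00062872] [0.6030072  0.12577369 0.01682634]
97 172 277 354
```

View pics/well1.png

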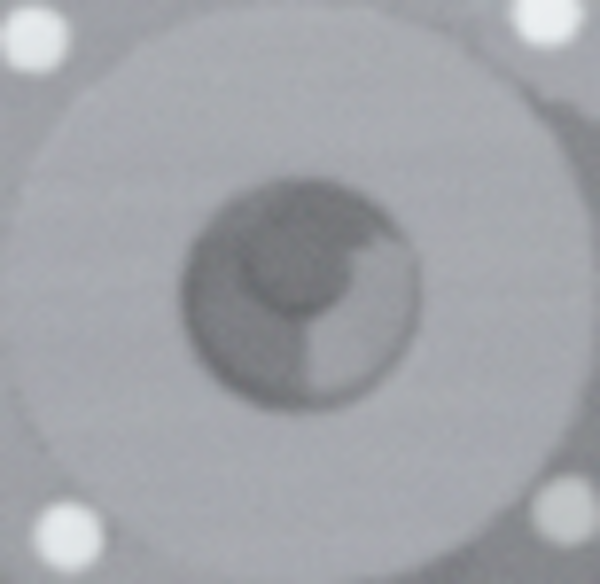

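The crop shows the hole as a darker disc at about (298,255), with the well at (300,295). I'll compute the rim by casting rays to the floor plane, and also find where the spindle sits in the hand.

```bash
cat > hole.py <<'E'
from h import *
import sys
from scipy.optimize import least_squares
def circ(q,r0,c):
    h=cv2.convexHull(q.astype(np.float32))[:,0]
    f=least_squares(lambda p:np.hypot(*(h-p).T)-r0,c,loss="soft_l1",f_scale=.0005);return f.x,np.abs(f.fun).mean(),len(h)
c0=np.array([float(sys.argv[1]),float(sys.argv[2])])
c,P,s=wrist()
M=R.from_quat(s["tcp_rot"]).as_matrix();cam=s["eef_pos"]+M@c["tool_from_camera"][:3,3]
dc=P-cam
def on(z): t=(z-cam[2])/dc[...,2];return cam[:2]+dc[...,:2]*t[...,None]
ok=np.isfinite(P).all(-1)
X=on(.05);d=np.hypot(*(X-c0).transpose(2,0,1));top=ok&(abs(P[...,2]-.0508)<.005)&(d<.046)
a=circ(P[top][:,:2],.0397,c0);print("top",a[0].round(4),a[1].round(5))
X=on(.0508);w=ok&(np.hypot(*(X-a[0]).transpose(2,0,1))<.0155);fl=w&(P[...,2]<.034)
zf=np.median(P[fl&(P[...,2]>.024)][:,2]);print("floor z",zf.round(4))
X=on(zf);deep=w&(P[...,2]<zf-.006)
b=circ(X[deep],.0072,a[0]);print("hole",b[0].round(4),b[1].round(5),deep.sum(),"off",(b[0]-a[0]).round(4))
q=((P-s["eef_pos"])@M)[ok]  # tool coords
m=(np.hypot(q[:,0],q[:,1])<.02)&(q[:,2]>.005)&(q[:,2]<.085);q=q[m]
for z0,z1 in((.01,.03),(.04,.06),(.06,.068)):
    k=q[(q[:,2]>z0)&(q[:,2]<z1)]
    if len(k): print("spindle tool z",z0,len(k),"x max",np.percentile(k[:,0],95).round(4),"y",k[:,1].min().round(4),k[:,1].max().round(4))
print("foot tool z",q[:,2].max(),"eef",s["eef_pos"].round(4),"M",M.round(4).tolist())
E
python3 hole.py .597 .1184
```

```text
top [0.5978 0.1184] 0.00025
floor z 0.0289
hole [0.5949 0.1175] 0.0002 130 off [-0.0029 -0.0009]
spindle tool z 0.01 264 x max 0.0054 y -0.0063 0.0051
spindle tool z 0.04 206 x max 0.0058 y -0.0077 0.0064
spindle tool z 0.06 61 x max 0.0053 y -0.0074 0.0061
foot tool z 0.06794250190159287 eef [0.6458 0.121  0.2239] M [[-0.9993, 0.0373, -0.0012], [0.0373, 0.9993, 0.0002], [0.0012, 0.0002, -1.0]]
```

```bash
python3 -m pendant '[{"dx":3,"dy":-0.3,"dz":0,"twist":0},{"dx":5.2,"dy":-0.5,"dz":2,"twist":0},{"dx":5.2,"dy":-0.5,"dz":6,"twist":0},{"dx":5.2,"dy":-0.5,"dz":9,"twist":0},{"dx":5.2,"dy":-0.5,"dz":9,"twist":0},{"dx":5.2,"dy":-0.5,"dz":9,"twist":0},{"dx":5.2,"dy":-0.5,"dz":9,"twist":0},{"dx":5.2,"dy":-0.5,"dz":9,"twist":0}]'; python3 hole.py .597 .1184
```

```text
time: 4.95
eef_pos: [0.5955, 0.1175, 0.1359]
tcp_rot: [0.019, 1.0, 0.0, 0.001]
contact_force: [0.4, -0.2, -0.4]
opening: 0.122
finger_force: 59.1
top [0.5972 0.1186] 0.00018
floor z 0.0288
hole [0.5946 0.1182] 0.00029 197 off [-0.0026 -0.0004]
spindle tool z 0.01 261 x max 0.0054 y -0.0063 0.0051
spindle tool z 0.04 200 x max 0.0058 y -0.0077 0.0065
spindle tool z 0.06 65 x max 0.0054 y -0.0074 0.0062
foot tool z 0.08499904415307753 eef [0.5955 0.1175 0.1359] M [[-0.9993, 0.0377, 0.0026], [0.0377, 0.9993, 0.0001], [-0.0026, 0.0002, -1.0]]
```

```bash
python3 -m pendant '[{"dx":0.2,"dy":0.1,"dz":1,"twist":0},{"dx":0.2,"dy":0.1,"dz":2,"twist":0},{"dx":0.2,"dy":0.1,"dz":3,"twist":0},{"dx":0.2,"dy":0.1,"dz":3.4,"twist":0},{"dx":0.2,"dy":0.1,"dz":3.4,"twist":0},{"dx":0.2,"dy":0.1,"dz":3.4,"twist":0}]'; python3 -m pendant '[{"dx":0,"dy":0,"dz":0.2,"twist":0},{"dx":0,"dy":0,"dz":0.4,"twist":0},{"dx":0,"dy":0,"dz":0.6,"twist":0},{"dx":0,"dy":0,"dz":0.8,"twist":0},{"dx":0,"dy":0,"dz":0.8,"twist":0}]'
```

```text
time: 5.75
eef_pos: [0.593, 0.1184, 0.1007]
tcp_rot: [0.019, 1.0, 0.0, 0.0]
contact_force: [-0.3, -0.3, -0.0]
opening: 0.114
finger_force: 59.1
time: 6.38
eef_pos: [0.5932, 0.1185, 0.0924]
tcp_rot: [0.019, 1.0, 0.0, 0.001]
contact_force: [1.7, -0.1, -1.4]
opening: 0.118
finger_force: 59.1
```

Already below the floor level, so it is in the hole. Pressing on down.

```bash
python3 -m pendant '[{"dx":-0.05,"dy":0,"dz":0.4,"twist":0},{"dx":-0.05,"dy":0,"dz":0.8,"twist":0},{"dx":-0.05,"dy":0,"dz":1.2,"twist":0},{"dx":-0.05,"dy":0,"dz":1.6,"twist":0},{"dx":-0.05,"dy":0,"dz":1.8,"twist":0},{"dx":-0.05,"dy":0,"dz":1.8,"twist":0}]';python3 -m pendant '[{"dx":0,"dy":0,"dz":0.1,"twist":0},{"dx":0,"dy":0,"dz":0.2,"twist":0},{"dx":0,"dy":0,"dz":0.3,"twist":0},{"dx":0,"dy":0,"dz":0.3,"twist":0}]'
```

```text
time: 7.12
eef_pos: [0.5935, 0.1184, 0.0742]
tcp_rot: [0.019, 1.0, 0.0, 0.001]
contact_force: [3.1, -0.4, -1.3]
opening: 0.113
finger_force: 59.1
time: 7.62
eef_pos: [0.5937, 0.1184, 0.0723]
tcp_rot: [0.019, 1.0, 0.0, 0.001]
contact_force: [2.6, 0.2, 4.6]
opening: 0.121
finger_force: 59.8
```

```bash
python3 -m pendant '[{"dx":0,"dy":0,"dz":0.1,"twist":0},{"dx":0,"dy":0,"dz":0.2,"twist":0},{"dx":0,"dy":0,"dz":0.2,"twist":0}]'; python3 -m pendant '[{"dx":0,"dy":0,"dz":-0.2,"twist":0},{"dx":0,"dy":0,"dz":-0.2,"twist":0},{"dx":0,"dy":0,"dz":-0.2,"twist":0},{"dx":0,"dy":0,"dz":-0.2,"twist":0}]' 45;python3 -m pendant '[{"dx":0,"dy":0,"dz":-4,"twist":0},{"dx":0,"dy":0,"dz":-9,"twist":0},{"dx":4,"dy":5,"dz":-12.5,"twist":0},{"dx":8,"dy":10,"dz":-12.5,"twist":0},{"dx":12.15,"dy":14.9,"dz":-12.5,"twist":0},{"dx":12.15,"dy":14.9,"dz":-12.5,"twist":0},{"dx":12.15,"dy":14.9,"dz":-12.5,"twist":0},{"dx":12.15,"dy":14.9,"dz":-12.5,"twist":0}]';sed -i 's/"w2.png"/None/' w.py;python3 w.py;python3 - <<'E'
from h import *
c,P,s=wrist()
Q=P.reshape(-1,3);Q=Q[np.isfinite(Q).all(1)];m=(np.hypot(*(Q[:,:2]-(.5946,.118)).T)<.012)&(Q[:,2]>.06)
print(m.sum(),Q[m,2].max(),Q[m&(Q[:,2]>.1)].mean(0))
E
```

```text
time: 8.0
eef_pos: [0.5941, 0.1185, 0.0722]
tcp_rot: [0.019, 1.0, -0.0, 0.0]
contact_force: [-0.0, -0.4, 12.3]
opening: 0.112
finger_force: 61.0
time: 8.5
eef_pos: [0.5925, 0.1184, 0.0705]
tcp_rot: [0.019, 1.0, -0.0, -0.001]
contact_force: [-0.3, -0.4, -0.2]
opening: 0.446
finger_force: 0.0
time: 9.5
eef_pos: [0.4783, 0.271, 0.1962]
tcp_rot: [0.02, 1.0, -0.0, 0.0]
contact_force: [0.6, -0.1, -0.3]
opening: 0.454
finger_force: 0.0
[0.47829179 0.27095133 0.19617949] [ 0.61131803 -0.05186938 -0.28298648] [[-0.999, 0.039, 0.0], [0.039, 0.999, -0.001], [-0.0, -0.001, -1.0]]
(0.477, 0.272) 0.113 130 [0.4771 0.2715 0.1144] [0.4728 0.2659 0.113 ] [0.4829 0.277  0.1174]
(0.477, 0.272) 0.06 153 [0.4727 0.271  0.0815] [0.4718 0.2657 0.06  ] [0.4736 0.2765 0.0989]
(0.477, 0.272) 0.045 43 [0.4726 0.2712 0.0537] [0.4719 0.2661 0.0452] [0.4734 0.2759 0.0598]
33 0.07891260419053303 [nan nan nan]<stdin>:4: RuntimeWarning: Mean of empty slice.
  ret = um.true_divide(
```

```bash
python3 -m pendant '[{"dx":0.05,"dy":0,"dz":5,"twist":0},{"dx":0.05,"dy":0,"dz":9,"twist":0},{"dx":0.05,"dy":0,"dz":12,"twist":0},{"dx":0.05,"dy":0,"dz":12,"twist":0},{"dx":0.05,"dy":0,"dz":12,"twist":0}]' && python3 -m pendant '[{"dx":0,"dy":0,"dz":0,"twist":0},{"dx":0,"dy":0,"dz":0,"twist":0},{"dx":0,"dy":0,"dz":0,"twist":0},{"dx":0,"dy":0,"dz":0,"twist":0},{"dx":0,"dy":0,"dz":0,"twist":0},{"dx":0,"dy":0,"dz":0,"twist":0}]' 0 60
```

```text
time: 10.22
eef_pos: [0.4783, 0.2718, 0.0776]
tcp_rot: [0.019, 1.0, 0.0, 0.001]
contact_force: [-0.1, -0.2, 1.0]
opening: 0.45
finger_force: 0.0
time: 10.98
eef_pos: [0.4782, 0.2722, 0.0782]
tcp_rot: [0.019, 1.0, 0.0, 0.002]
contact_force: [-0.1, -0.5, 6.6]
opening: 0.116
finger_force: 58.7
```

```bash
python3 -m pendant '[{"dx":0,"dy":0,"dz":-6,"twist":0},{"dx":0,"dy":0,"dz":-12,"twist":0},{"dx":-2,"dy":-5,"dz":-15,"twist":0},{"dx":-4,"dy":-11,"dz":-15,"twist":0},{"dx":-6,"dy":-17,"dz":-15,"twist":0},{"dx":-9,"dy":-22,"dz":-15,"twist":0},{"dx":-12,"dy":-27,"dz":-15,"twist":0},{"dx":-14,"dy":-32,"dz":-15,"twist":0},{"dx":-16,"dy":-37,"dz":-15,"twist":0}]'; python3 -m pendant '[{"dx":-2,"dy":-5,"dz":0,"twist":0},{"dx":-4,"dy":-9,"dz":0,"twist":0},{"dx":-4,"dy":-9,"dz":0,"twist":0},{"dx":-4,"dy":-9,"dz":0,"twist":0},{"dx":-4,"dy":-9,"dz":0,"twist":0}]';python3 hole.py .6156 -.197
```

```text
time: 12.1
eef_pos: [0.623, -0.1053, 0.2258]
tcp_rot: [0.019, 1.0, 0.0, -0.0]
contact_force: [0.4, 1.2, -0.8]
opening: 0.112
finger_force: 59.2
time: 12.72
eef_pos: [0.659, -0.1938, 0.2262]
tcp_rot: [0.018, 1.0, 0.0, -0.0]
contact_force: [-0.2, 0.1, -0.4]
opening: 0.122
finger_force: 59.2
top [ 0.6156 -0.2001] 0.00025
floor z 0.029
hole [ 0.6155 -0.2003] 0.00038 140 off [-0.0001 -0.0002]
spindle tool z 0.01 267 x max 0.0044 y -0.0062 0.0051
spindle tool z 0.04 197 x max 0.0047 y -0.0076 0.0066
spindle tool z 0.06 63 x max 0.004 y -0.0075 0.0063
foot tool z 0.07035756466949222 eef [ 0.659  -0.1938  0.2262] M [[-0.9993, 0.0364, -0.0005], [0.0364, 0.9993, 0.0006], [0.0005, 0.0005, -1.0]]
```

```bash
python3 -m pendant '[{"dx":2.5,"dy":-0.4,"dz":0,"twist":0},{"dx":4.5,"dy":-0.75,"dz":2,"twist":0},{"dx":4.5,"dy":-0.75,"dz":6,"twist":0},{"dx":4.5,"dy":-0.75,"dz":9,"twist":0},{"dx":4.5,"dy":-0.75,"dz":9,"twist":0},{"dx":4.5,"dy":-0.75,"dz":9,"twist":0},{"dx":4.5,"dy":-0.75,"dz":9,"twist":0}]'; python3 hole.py .6156 -.2;python3 well.py .6156 -.2 well2.png
```

```text
time: 13.65
eef_pos: [0.6154, -0.2014, 0.1388]
tcp_rot: [0.019, 1.0, -0.001, 0.002]
contact_force: [-0.1, -0.7, -0.9]
opening: 0.118
finger_force: 59.2
top [ 0.6153 -0.1999] 0.00025
floor z 0.0288
hole [ 0.6143 -0.2002] 0.0005 190 off [-0.0009 -0.0003]
spindle tool z 0.01 268 x max 0.0044 y -0.0062 0.0052
spindle tool z 0.04 203 x max 0.0048 y -0.0076 0.0066
spindle tool z 0.06 63 x max 0.004 y -0.0075 0.0063
foot tool z 0.07047626180761343 eef [ 0.6154 -0.2014  0.1388] M [[-0.9993, 0.0374, 0.0036], [0.0374, 0.9993, -0.0018], [-0.0037, -0.0017, -1.0]]
[ 0.6152 -0.2015  0.1386] top [ 0.6153 -0.2001] 0.00017869039823427426 0.050771976284904805
(array([  0, 118,  53,  35, 512,  27,  77]), array([-0.01 ,  0.   ,  0.01 ,  0.02 ,  0.025,  0.031,  0.035,  0.05 ]))
deep 162 [ 0.62056532 -0.20025425  0.00671872] [ 0.61546778 -0.20740637  0.00167494] [ 0.62392631 -0.19293541  0.01791371]
156 246 272 370
```

View pics/well2.png

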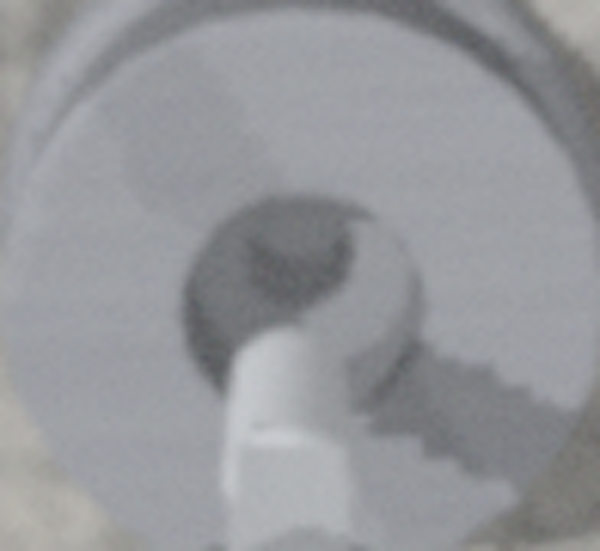

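The hole at about (300,265) is partly behind the spindle. The target is roughly central, so I'll correct and go down.

```bash
python3 -m pendant '[{"dx":0.2,"dy":0.2,"dz":1,"twist":0},{"dx":0.2,"dy":0.2,"dz":2,"twist":0},{"dx":0.2,"dy":0.2,"dz":3,"twist":0},{"dx":0.2,"dy":0.2,"dz":3.4,"twist":0},{"dx":0.2,"dy":0.2,"dz":3.4,"twist":0},{"dx":0.2,"dy":0.2,"dz":3.4,"twist":0}]'; python3 -m pendant '[{"dx":0,"dy":0,"dz":0.2,"twist":0},{"dx":0,"dy":0,"dz":0.4,"twist":0},{"dx":0,"dy":0,"dz":0.6,"twist":0},{"dx":0,"dy":0,"dz":0.7,"twist":0},{"dx":0,"dy":0,"dz":0.7,"twist":0}]'
```

```text
time: 14.5
eef_pos: [0.6125, -0.1992, 0.1027]
tcp_rot: [0.019, 1.0, -0.0, 0.0]
contact_force: [-0.1, -0.6, -0.0]
opening: 0.115
finger_force: 59.2
time: 15.12
eef_pos: [0.6123, -0.1991, 0.0953]
tcp_rot: [0.019, 1.0, -0.0, 0.0]
contact_force: [1.0, -0.6, -1.8]
opening: 0.117
finger_force: 59.1
```

```bash
python3 -m pendant '[{"dx":-0.05,"dy":0,"dz":0.4,"twist":0},{"dx":-0.05,"dy":0,"dz":0.8,"twist":0},{"dx":-0.05,"dy":0,"dz":1.2,"twist":0},{"dx":-0.05,"dy":0,"dz":1.6,"twist":0},{"dx":-0.05,"dy":0,"dz":2,"twist":0},{"dx":-0.05,"dy":0,"dz":2.1,"twist":0},{"dx":-0.05,"dy":0,"dz":2.2,"twist":0},{"dx":-0.05,"dy":0,"dz":2.3,"twist":0},{"dx":-0.05,"dy":0,"dz":2.3,"twist":0}]'
```

```text
time: 16.25
eef_pos: [0.6132, -0.1992, 0.0743]
tcp_rot: [0.019, 1.0, -0.0, 0.0]
contact_force: [-1.7, 0.1, 6.6]
opening: 0.114
finger_force: 60.3
```

```bash
python3 -m pendant '[{"dx":0,"dy":0,"dz":0.1,"twist":0},{"dx":0,"dy":0,"dz":0.2,"twist":0},{"dx":0,"dy":0,"dz":0.2,"twist":0}]'; python3 -m pendant '[{"dx":0,"dy":0,"dz":-0.2,"twist":0},{"dx":0,"dy":0,"dz":-0.2,"twist":0},{"dx":0,"dy":0,"dz":-0.2,"twist":0},{"dx":0,"dy":0,"dz":-0.2,"twist":0}]' 53;python3 -m pendant '[{"dx":0,"dy":0,"dz":-4,"twist":0},{"dx":0,"dy":0,"dz":-9,"twist":0},{"dx":0,"dy":0,"dz":-14,"twist":0},{"dx":5,"dy":0,"dz":-16,"twist":0},{"dx":9,"dy":0,"dz":-16,"twist":0},{"dx":9,"dy":0,"dz":-16,"twist":0},{"dx":9,"dy":0,"dz":-16,"twist":0},{"dx":9,"dy":0,"dz":-16,"twist":0}]'
cat > reels.py <<'E'
from h import *
import sys
from scipy.optimize import least_squares
c,P,s=wrist(sys.argv[1] if len(sys.argv)>1 else None);M=R.from_quat(s["tcp_rot"]).as_matrix()
print("eef",s["eef_pos"].round(4),M.round(3).tolist())
Q=P.reshape(-1,3);Q=Q[np.isfinite(Q).all(1)]
for n,cc in(("spW",(.5947,.118)),("spN",(.615,-.2))):
    m=(np.hypot(*(Q[:,:2]-cc).T)<.014)&(Q[:,2]>.055)&(Q[:,2]<.16)
    if m.sum(): z=np.percentile(Q[m,2],98);t=Q[m&(Q[:,2]>z-.006)];print(n,"top z",z.round(4),"ctr",((t.min(0)+t.max(0))/2).round(4),len(t))
def ring(c,z0,z1,ro,rr):
    c=np.array(c,float)
    for i in range(8):
        d=np.hypot(*(Q[:,:2]-c).T);m=(Q[:,2]>z0)&(Q[:,2]<z1)&(d<rr)
        if m.sum()<25: return None
        h=cv2.convexHull(Q[m,:2].astype(np.float32))[:,0]
        c=least_squares(lambda p:np.hypot(*(h-p).T)-ro+.0004,c,loss="soft_l1",f_scale=.001).x
    return c
for n,cc in(("r1",(.430,.0245)),("r2",(.446,-.0725)),("r3",(.455,-.215))):
    a=ring(cc,.030,.042,.017,.024)
    if a is None: print(n,"-");continue
    print(n,a.round(4),"tool cm",((np.r_[a,s["eef_pos"][2]]-s["eef_pos"])@M*100).round(2))
E
python3 reels.py w3.png
```

```text
time: 16.62
eef_pos: [0.6136, -0.1993, 0.0742]
tcp_rot: [0.019, 1.0, -0.0, 0.0]
contact_force: [-4.2, 0.9, 14.5]
opening: 0.118
finger_force: 61.3
time: 17.12
eef_pos: [0.6123, -0.1988, 0.0716]
tcp_rot: [0.019, 1.0, 0.0, -0.001]
contact_force: [0.2, -0.6, 1.1]
opening: 0.53
finger_force: 0.0
time: 18.12
eef_pos: [0.5236, -0.1958, 0.2322]
tcp_rot: [0.019, 1.0, 0.0, 0.0]
contact_force: [0.8, 0.6, 0.2]
opening: 0.53
finger_force: 0.0
eef [ 0.5236 -0.1958  0.2322] [[-0.999, 0.037, 0.0], [0.037, 0.999, 0.0], [-0.0, 0.0, -1.0]]
spW top z 0.1116 ctr [0.5945 0.1176 0.1094] 63
spN top z 0.112 ctr [ 0.615  -0.2003  0.1093] 111
r1 [0.4303 0.0215] tool cm [10.14 21.36 -0.  ]
r2 [ 0.4457 -0.0752] tool cm [ 8.24 11.76 -0.  ]
r3 [ 0.4553 -0.2177] tool cm [ 6.74 -2.45 -0.  ]
```

View pics/w3.png

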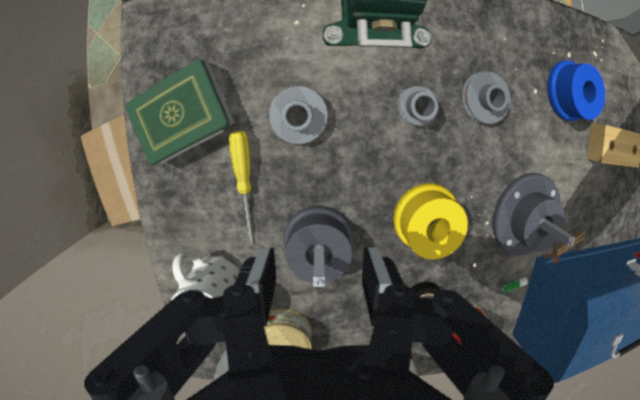

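Both spindles stand home with tips at 112 mm. The view shows three reels only: large at (298,113), small at (417,105) and large at (487,97). Picking r3 first.

```bash
python3 -m pendant '[{"dx":3.5,"dy":-1.2,"dz":4,"twist":0},{"dx":6.75,"dy":-2.45,"dz":9,"twist":0},{"dx":6.75,"dy":-2.45,"dz":13,"twist":0},{"dx":6.75,"dy":-2.45,"dz":13,"twist":0},{"dx":6.75,"dy":-2.45,"dz":13,"twist":0},{"dx":6.75,"dy":-2.45,"dz":13,"twist":0}]' ; python3 reels.py
```

```text
time: 18.92
eef_pos: [0.4563, -0.2185, 0.1048]
tcp_rot: [0.019, 1.0, -0.001, 0.002]
contact_force: [-0.5, -0.3, -0.1]
opening: 0.533
finger_force: 0.0
eef [ 0.4563 -0.2185  0.1048] [[-0.999, 0.037, 0.004], [0.037, 0.999, -0.003], [-0.004, -0.003, -1.0]]
spW top z 0.111 ctr [0.5945 0.1163 0.1087] 66
r1 [0.4301 0.0214] tool cm [ 3.5  23.88 -0.08]
r2 [ 0.4457 -0.0753] tool cm [ 1.59 14.28 -0.04]
r3 [ 0.455  -0.2175] tool cm [ 0.13  0.1  -0.  ]
```

```bash
python3 -m pendant '[{"dx":0.1,"dy":0.1,"dz":3,"twist":0},{"dx":0.1,"dy":0.1,"dz":6,"twist":0},{"dx":0.1,"dy":0.1,"dz":7.5,"twist":0},{"dx":0.1,"dy":0.1,"dz":8.4,"twist":0},{"dx":0.1,"dy":0.1,"dz":8.4,"twist":0},{"dx":0.1,"dy":0.1,"dz":8.4,"twist":0}]' ; python3 -m pendant '[{"dx":0,"dy":0,"dz":0,"twist":0},{"dx":0,"dy":0,"dz":0,"twist":0},{"dx":0,"dy":0,"dz":0,"twist":0},{"dx":0,"dy":0,"dz":0,"twist":0},{"dx":0,"dy":0,"dz":0,"twist":0}]' 0 40
```

```text
time: 19.73
eef_pos: [0.4542, -0.2171, 0.0193]
tcp_rot: [0.019, 1.0, -0.001, 0.001]
contact_force: [1.2, 0.6, 0.5]
opening: 0.529
finger_force: 0.0
time: 20.35
eef_pos: [0.4543, -0.2172, 0.0196]
tcp_rot: [0.019, 1.0, -0.001, 0.001]
contact_force: [-0.9, 0.9, 5.9]
opening: 0.385
finger_force: 39.7
```

```bash
python3 -m pendant '[{"dx":0,"dy":0,"dz":-6,"twist":0},{"dx":0,"dy":0,"dz":-12,"twist":0},{"dx":-2,"dy":5,"dz":-15,"twist":0},{"dx":-4,"dy":11,"dz":-15,"twist":0},{"dx":-6,"dy":17,"dz":-15,"twist":0},{"dx":-8.5,"dy":22.5,"dz":-15,"twist":0},{"dx":-11,"dy":28,"dz":-15,"twist":0},{"dx":-12.7,"dy":34,"dz":-15,"twist":0},{"dx":-12.7,"dy":34,"dz":-15,"twist":0},{"dx":-12.7,"dy":34,"dz":-15,"twist":0}]' ; python3 -m pendant '[{"dx":0,"dy":0,"dz":0,"twist":0},{"dx":0,"dy":0,"dz":0,"twist":0}]'; python3 reels.py w4.png
```

```text
time: 21.6
eef_pos: [0.5925, 0.1184, 0.1674]
tcp_rot: [0.018, 1.0, -0.0, -0.001]
contact_force: [0.1, 0.1, -1.2]
opening: 0.378
finger_force: 40.4
time: 21.85
eef_pos: [0.593, 0.1171, 0.1683]
tcp_rot: [0.02, 1.0, -0.0, -0.0]
contact_force: [-0.5, 0.6, -1.1]
opening: 0.381
finger_force: 40.4
eef [0.593  0.1171 0.1683] [[-0.999, 0.04, -0.0], [0.04, 0.999, -0.0], [0.0, -0.0, -1.0]]
spW top z 0.1599 ctr [0.6035 0.116  0.157 ] 194
spN top z 0.1115 ctr [ 0.6161 -0.1997  0.1092] 73
r1 [0.4311 0.023 ] tool cm [ 15.8  -10.05   0.  ]
r2 [ 0.4464 -0.0741] tool cm [ 13.88 -19.69   0.  ]
r3 -
```

View pics/w4.png

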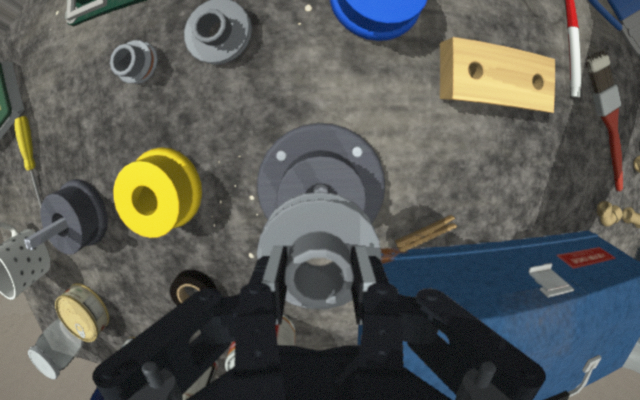

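The reel is held level at (318,270) over the wide foot, with small offsets left to correct. Lowering it on.

```bash
python3 -m pendant '[{"dx":-0.1,"dy":0.1,"dz":1.5,"twist":0},{"dx":-0.1,"dy":0.1,"dz":3,"twist":0},{"dx":-0.1,"dy":0.1,"dz":4.5,"twist":0},{"dx":-0.1,"dy":0.1,"dz":5,"twist":0},{"dx":-0.1,"dy":0.1,"dz":5,"twist":0}]' ; python3 -m pendant '[{"dx":0,"dy":0,"dz":1,"twist":0},{"dx":0,"dy":0,"dz":2,"twist":0},{"dx":0,"dy":0,"dz":3,"twist":0},{"dx":0,"dy":0,"dz":4,"twist":0},{"dx":0,"dy":0,"dz":4.5,"twist":0},{"dx":0,"dy":0,"dz":4.7,"twist":0},{"dx":0,"dy":0,"dz":4.7,"twist":0}]'
```

```text
time: 22.52
eef_pos: [0.5939, 0.1194, 0.1175]
tcp_rot: [0.019, 1.0, -0.0, -0.001]
contact_force: [0.4, 0.1, -0.8]
opening: 0.376
finger_force: 40.4
time: 23.4
eef_pos: [0.5944, 0.1194, 0.0714]
tcp_rot: [0.019, 1.0, 0.0, 0.0]
contact_force: [-1.2, 0.3, -0.1]
opening: 0.382
finger_force: 40.4
```

```bash
python3 -m pendant '[{"dx":0,"dy":0,"dz":0.15,"twist":0},{"dx":0,"dy":0,"dz":0.2,"twist":0}]' ; python3 -m pendant '[{"dx":0,"dy":0,"dz":-0.1,"twist":0},{"dx":0,"dy":0,"dz":-0.1,"twist":0},{"dx":0,"dy":0,"dz":-0.1,"twist":0}]' 53;python3 -m pendant '[{"dx":0,"dy":0,"dz":-4,"twist":0},{"dx":0,"dy":0,"dz":-9,"twist":0},{"dx":5,"dy":-3,"dz":-12,"twist":0},{"dx":10,"dy":-6.5,"dz":-12,"twist":0},{"dx":16,"dy":-10.4,"dz":-10,"twist":0},{"dx":16,"dy":-10.4,"dz":-5,"twist":0},{"dx":16,"dy":-10.4,"dz":-4,"twist":0},{"dx":16,"dy":-10.4,"dz":-4,"twist":0},{"dx":16,"dy":-10.4,"dz":-4,"twist":0}]';python3 reels.py
```

```text
time: 23.65
eef_pos: [0.5944, 0.1194, 0.0697]
tcp_rot: [0.019, 1.0, 0.0, 0.0]
contact_force: [-0.9, 0.3, 0.7]
opening: 0.383
finger_force: 40.6
time: 24.02
eef_pos: [0.5944, 0.1194, 0.0706]
tcp_rot: [0.019, 1.0, 0.0, 0.0]
contact_force: [0.2, -0.7, 0.0]
opening: 0.531
finger_force: 0.0
time: 25.15
eef_pos: [0.4326, 0.0216, 0.1122]
tcp_rot: [0.019, 1.0, -0.0, 0.002]
contact_force: [0.1, -0.8, 0.1]
opening: 0.528
finger_force: 0.0
eef [0.4326 0.0216 0.1122] [[-0.999, 0.037, 0.003], [0.037, 0.999, -0.001], [-0.003, -0.0, -1.0]]
spW top z 0.0874 ctr [0.591  0.1226 0.0848] 71
r1 [0.4302 0.0228] tool cm [ 0.24  0.11 -0.  ]
r2 [ 0.4458 -0.0741] tool cm [-1.68 -9.51  0.01]
r3 -
```

```bash
python3 -m pendant '[{"dx":0.2,"dy":0.1,"dz":3,"twist":0},{"dx":0.2,"dy":0.1,"dz":6,"twist":0},{"dx":0.2,"dy":0.1,"dz":8,"twist":0},{"dx":0.2,"dy":0.1,"dz":9.2,"twist":0},{"dx":0.2,"dy":0.1,"dz":9.2,"twist":0},{"dx":0.2,"dy":0.1,"dz":9.2,"twist":0}]' ; python3 -m pendant '[{"dx":0,"dy":0,"dz":0,"twist":0},{"dx":0,"dy":0,"dz":0,"twist":0},{"dx":0,"dy":0,"dz":0,"twist":0},{"dx":0,"dy":0,"dz":0,"twist":0},{"dx":0,"dy":0,"dz":0,"twist":0}]' 0 40
```

```text
time: 25.95
eef_pos: [0.4296, 0.0225, 0.0193]
tcp_rot: [0.019, 1.0, -0.0, 0.001]
contact_force: [-0.1, 1.6, 1.1]
opening: 0.53
finger_force: 0.0
time: 26.58
eef_pos: [0.4297, 0.0224, 0.0197]
tcp_rot: [0.019, 1.0, -0.0, 0.001]
contact_force: [-0.9, 0.2, 6.4]
opening: 0.377
finger_force: 39.9
```

```bash
python3 -m pendant '[{"dx":0,"dy":0,"dz":-6,"twist":0},{"dx":0,"dy":0,"dz":-12,"twist":0},{"dx":-5,"dy":3,"dz":-15,"twist":0},{"dx":-10,"dy":6,"dz":-15,"twist":0},{"dx":-15,"dy":9,"dz":-15,"twist":0},{"dx":-16.1,"dy":10.15,"dz":-15,"twist":0},{"dx":-16.1,"dy":10.15,"dz":-15,"twist":0},{"dx":-16.1,"dy":10.15,"dz":-15,"twist":0},{"dx":-16.1,"dy":10.15,"dz":-15,"twist":0}]'
```

```text
time: 27.7
eef_pos: [0.5921, 0.1172, 0.1684]
tcp_rot: [0.019, 1.0, -0.0, -0.0]
contact_force: [-1.1, -0.7, -1.5]
opening: 0.375
finger_force: 40.5
```

```bash
python3 -m pendant '[{"dx":-0.2,"dy":0.1,"dz":1.5,"twist":0},{"dx":-0.2,"dy":0.1,"dz":2.5,"twist":0},{"dx":-0.2,"dy":0.1,"dz":3,"twist":0},{"dx":-0.2,"dy":0.1,"dz":3.5,"twist":0},{"dx":-0.2,"dy":0.1,"dz":4,"twist":0},{"dx":-0.2,"dy":0.1,"dz":4.5,"twist":0},{"dx":-0.2,"dy":0.1,"dz":5,"twist":0},{"dx":-0.2,"dy":0.1,"dz":5.5,"twist":0},{"dx":-0.2,"dy":0.1,"dz":6,"twist":0},{"dx":-0.2,"dy":0.1,"dz":6,"twist":0}]'; python3 -m pendant '[{"dx":0,"dy":0,"dz":0.15,"twist":0},{"dx":0,"dy":0,"dz":0.25,"twist":0},{"dx":0,"dy":0,"dz":0.25,"twist":0}]'
```

```text
time: 28.95
eef_pos: [0.5948, 0.1189, 0.1077]
tcp_rot: [0.019, 1.0, -0.0, -0.001]
contact_force: [-0.9, 0.3, -1.2]
opening: 0.374
finger_force: 40.5
time: 29.32
eef_pos: [0.5952, 0.1189, 0.1058]
tcp_rot: [0.019, 1.0, -0.0, 0.0]
contact_force: [0.0, -0.1, -0.8]
opening: 0.373
finger_force: 40.5
```

```bash
python3 -m pendant '[{"dx":0,"dy":0,"dz":0.1,"twist":0},{"dx":0,"dy":0,"dz":0.1,"twist":0}]' ; python3 -m pendant '[{"dx":0,"dy":0,"dz":-0.1,"twist":0},{"dx":0,"dy":0,"dz":-0.1,"twist":0},{"dx":0,"dy":0,"dz":-0.1,"twist":0}]' 53;python3 -m pendant '[{"dx":0,"dy":0,"dz":-4,"twist":0},{"dx":0,"dy":0,"dz":-8,"twist":0},{"dx":4,"dy":-5,"dz":-8,"twist":0},{"dx":8,"dy":-10,"dz":-8,"twist":0},{"dx":12,"dy":-15,"dz":-6,"twist":0},{"dx":14.2,"dy":-19.9,"dz":-2,"twist":0},{"dx":14.2,"dy":-19.9,"dz":-1,"twist":0},{"dx":14.2,"dy":-19.9,"dz":-1,"twist":0},{"dx":14.2,"dy":-19.9,"dz":-1,"twist":0}]';python3 reels.py w5.png
```

```text
time: 29.58
eef_pos: [0.5954, 0.1189, 0.1057]
tcp_rot: [0.019, 1.0, -0.0, 0.0]
contact_force: [-2.5, -0.0, 4.5]
opening: 0.373
finger_force: 40.9
time: 29.95
eef_pos: [0.5952, 0.1188, 0.1056]
tcp_rot: [0.019, 1.0, 0.0, 0.0]
contact_force: [-0.1, 0.5, -0.3]
opening: 0.526
finger_force: 0.0
time: 31.08
eef_pos: [0.4471, -0.0742, 0.1169]
tcp_rot: [0.018, 1.0, -0.0, 0.001]
contact_force: [0.7, -0.3, 0.3]
opening: 0.532
finger_force: 0.0
eef [ 0.4471 -0.0742  0.1169] [[-0.999, 0.037, 0.002], [0.037, 0.999, -0.0], [-0.002, -0.0, -1.0]]
spN top z 0.0933 ctr [ 0.6103 -0.2015  0.0923] 33
r1 -
r2 [ 0.4456 -0.0746] tool cm [ 0.16 -0.04 -0.  ]
r3 -
```

View pics/w5.png

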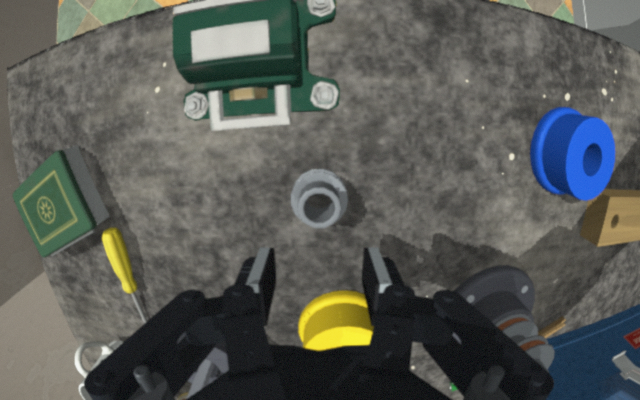

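The small reel sits at (320,198), between the fingers. The two large reels are stacked at (510,310). The vise is close, so I'll check its height before going down.

```bash
python3 - <<'E'
from h import *
c,P,s=wrist();Q=P.reshape(-1,3);Q=Q[np.isfinite(Q).all(1)]
for a in np.arange(.30,.43,.015):
    m=(Q[:,0]>a)&(Q[:,0]<=a+.015)&(Q[:,1]<.0)&(Q[:,1]>-.18)
    if m.sum(): print(a.round(3),Q[m,2].max().round(3))
m=(np.hypot(*(Q[:,:2]-(.597,.119)).T)<.05)&(Q[:,2]>.04)
print(Q[m,2].max(),m.sum())
E
```

```text
0.3 0.089
0.315 0.092
0.33 0.091
0.345 0.074
0.36 0.058
0.375 0.051
0.39 0.003
0.405 0.003
0.42 0.224
0.11735269905266776 1969
```

```bash
python3 -m pendant '[{"dx":0.15,"dy":0,"dz":3,"twist":0},{"dx":0.15,"dy":0,"dz":6,"twist":0},{"dx":0.15,"dy":0,"dz":8.5,"twist":0},{"dx":0.15,"dy":0,"dz":9.7,"twist":0},{"dx":0.15,"dy":0,"dz":9.7,"twist":0},{"dx":0.15,"dy":0,"dz":9.7,"twist":0}]' ; python3 -m pendant '[{"dx":0,"dy":0,"dz":0,"twist":0},{"dx":0,"dy":0,"dz":0,"twist":0},{"dx":0,"dy":0,"dz":0,"twist":0},{"dx":0,"dy":0,"dz":0,"twist":0},{"dx":0,"dy":0,"dz":0,"twist":0}]' 0 40
```

```text
time: 31.92
eef_pos: [0.4454, -0.0748, 0.02]
tcp_rot: [0.019, 1.0, -0.0, 0.001]
contact_force: [-0.5, -0.5, -0.0]
opening: 0.529
finger_force: 0.0
time: 32.55
eef_pos: [0.4456, -0.0751, 0.0202]
tcp_rot: [0.019, 1.0, -0.0, 0.001]
contact_force: [0.3, -0.2, 5.8]
opening: 0.372
finger_force: 40.7
```

```bash
python3 -m pendant '[{"dx":0,"dy":0,"dz":-6,"twist":0},{"dx":0,"dy":0,"dz":-12,"twist":0},{"dx":-5,"dy":-3,"dz":-15,"twist":0},{"dx":-10,"dy":-6,"dz":-15,"twist":0},{"dx":-15,"dy":-9,"dz":-15,"twist":0},{"dx":-17.4,"dy":-11.8,"dz":-15,"twist":0},{"dx":-17.4,"dy":-11.8,"dz":-15,"twist":0},{"dx":-17.4,"dy":-11.8,"dz":-15,"twist":0},{"dx":-17.4,"dy":-11.8,"dz":-15,"twist":0}]'
```

```text
time: 33.67
eef_pos: [0.6128, -0.198, 0.1685]
tcp_rot: [0.019, 1.0, 0.0, -0.001]
contact_force: [0.4, -0.0, -1.2]
opening: 0.369
finger_force: 40.2
```

```bash
python3 -m pendant '[{"dx":-0.2,"dy":-0.2,"dz":1.5,"twist":0},{"dx":-0.2,"dy":-0.2,"dz":3,"twist":0},{"dx":-0.2,"dy":-0.2,"dz":4,"twist":0},{"dx":-0.2,"dy":-0.2,"dz":5,"twist":0},{"dx":-0.2,"dy":-0.2,"dz":6,"twist":0},{"dx":-0.2,"dy":-0.2,"dz":7,"twist":0},{"dx":-0.2,"dy":-0.2,"dz":8,"twist":0},{"dx":-0.2,"dy":-0.2,"dz":9,"twist":0},{"dx":-0.2,"dy":-0.2,"dz":9.7,"twist":0},{"dx":-0.2,"dy":-0.2,"dz":9.7,"twist":0}]'; python3 -m pendant '[{"dx":0,"dy":0,"dz":0.1,"twist":0},{"dx":0,"dy":0,"dz":0.15,"twist":0},{"dx":0,"dy":0,"dz":0.15,"twist":0}]'
```

```text
time: 34.92
eef_pos: [0.6155, -0.2011, 0.0714]
tcp_rot: [0.019, 1.0, 0.0, -0.0]
contact_force: [0.1, 0.8, -0.9]
opening: 0.373
finger_force: 40.2
time: 35.3
eef_pos: [0.6156, -0.2012, 0.0705]
tcp_rot: [0.019, 1.0, -0.0, 0.0]
contact_force: [0.1, -0.3, -0.3]
opening: 0.367
finger_force: 40.2
```

Press slightly, release, then retreat to where both stands and the bench are visible.

```bash
python3 -m pendant '[{"dx":0,"dy":0,"dz":0.1,"twist":0},{"dx":0,"dy":0,"dz":0.1,"twist":0}]' ; python3 -m pendant '[{"dx":0,"dy":0,"dz":-0.1,"twist":0},{"dx":0,"dy":0,"dz":-0.1,"twist":0},{"dx":0,"dy":0,"dz":-0.1,"twist":0}]' 53;python3 -m pendant '[{"dx":0,"dy":0,"dz":-4,"twist":0},{"dx":0,"dy":0,"dz":-9,"twist":0},{"dx":0,"dy":0,"dz":-14,"twist":0},{"dx":3,"dy":5,"dz":-17,"twist":0},{"dx":6,"dy":10,"dz":-17,"twist":0},{"dx":8,"dy":16,"dz":-17,"twist":0},{"dx":8,"dy":16,"dz":-17,"twist":0},{"dx":8,"dy":16,"dz":-17,"twist":0},{"dx":8,"dy":16,"dz":-17,"twist":0}]';python3 - <<'E'
from h import *
c,P,s=wrist("w6.png");Q=P.reshape(-1,3);Q=Q[np.isfinite(Q).all(1)]
for n,cc,zs in(("W",(.5946,.118),(.066,.086,.102,.122)),("N",(.615,-.2),(.066,.086))):
  d=np.hypot(*(Q[:,:2]-cc).T)
  for z in zs:
    m=(d<.05)&(abs(Q[:,2]-z-.0008)<.004)
    if m.sum()>20:
        q=Q[m];A=np.c_[q[:,:2]-cc,np.ones(len(q))];f=np.linalg.lstsq(A,q[:,2],rcond=None)[0];print(n,z,len(q),"z",f[2].round(4),"tilt deg",np.degrees(f[:2]).round(2),"ctr",((q.min(0)+q.max(0))/2).round(4)[:2])
E
```

```text
time: 35.55
eef_pos: [0.6158, -0.2012, 0.0703]
tcp_rot: [0.019, 1.0, -0.0, 0.0]
contact_force: [-2.6, 1.0, 5.4]
opening: 0.368
finger_force: 40.8
time: 35.92
eef_pos: [0.6155, -0.2011, 0.07]
tcp_rot: [0.019, 1.0, 0.0, -0.0]
contact_force: [0.4, 0.4, -0.3]
opening: 0.525
finger_force: 0.0
time: 37.05
eef_pos: [0.5421, -0.0393, 0.2402]
tcp_rot: [0.02, 1.0, -0.0, 0.0]
contact_force: [0.4, -0.7, -0.0]
opening: 0.526
finger_force: 0.0
W 0.066 520 z 0.0669 tilt deg [0.18 0.2 ] ctr [0.5903 0.1128]
W 0.086 239 z 0.0895 tilt deg [0.29 0.21] ctr [0.5913 0.1109]
W 0.102 1607 z 0.1029 tilt deg [0.05 0.13] ctr [0.5958 0.1182]
W 0.122 412 z 0.1221 tilt deg [0.39 0.79] ctr [0.5958 0.1178]
N 0.066 402 z 0.067 tilt deg [ 0.15 -0.15] ctr [ 0.6154 -0.2007]
N 0.086 302 z 0.0863 tilt deg [ 1.22 -0.71] ctr [ 0.6156 -0.2013]
```

View pics/w6.png

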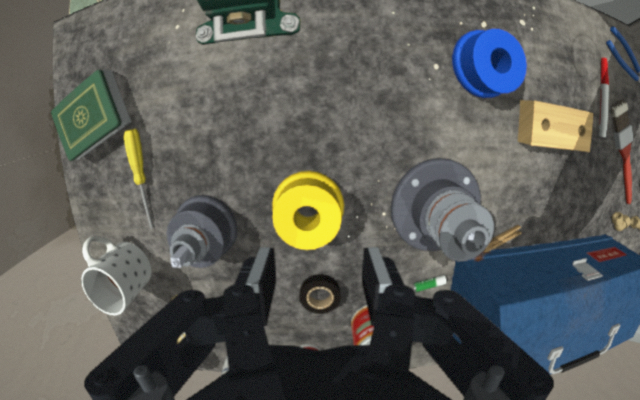

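Two large reels are stacked flat at (460,225) and the small reel is flat at (195,245). All heights match nominal, the bench is clear of reels, and the arm is touching nothing.

```bash
python3 -c "from plant import ctrl;print(ctrl.sign_off())"
```

```text
the job is handed in; nothing more can be done
None
```

Job handed in at about 37 s of the 210 s allowed: both spindles are fully home, two large reels are stacked flat on the wide foot, and the only small reel on the bench is flat on the narrow foot.

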